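# Fit the pressing plate on the tofu press

## Task

Put the tofu press together: pick up the longer of the two wooden plates by its handle and, keeping it level, lower it over both steel posts of the press base until it lies flat on the base, and only then let go. Leave the shorter plate and the mug where they are.

Things in the scene. Friction and masses are not known exactly. Their poses are not given: they have to be found in the camera images.
- press_base: Press base: mid-brown wooden slab 190 x 110 mm on feet, fixed on the worktop left of the hob. Origin: centre of its underside, z up, x along its length. Flat top 24 mm above the origin. Two upright steel posts at x = -60 and +60 mm, y = 0, each 12 mm in diameter, rising 45 mm above the flat top, tapering to 6 mm over the last 11 mm.
- long_plate: The plate that fits: the LONGER pale wooden plate, 170 x 90 x 12 mm, loose, flat on the hob, about 0.3 kg. Origin: centre of its underside, z up, x along its length. Two 32 mm through holes at x = -60 and +60 mm, y = 0 (a half turn makes no difference). Bar handle in the middle, 70 mm along x, 22 mm thick along y, from 12 to 57 mm above the origin: grip it from above across the 22 mm.
- short_plate: A look-alike that does not fit: the SHORTER pale wooden plate, 130 x 90 x 12 mm, loose, with two 32 mm holes only 80 mm apart and a shorter bar handle (42 mm long, 22 mm thick, up to 57 mm high). Flat on the hob, left or right of the long plate. Origin: centre of its underside. Leave it alone.
- mug: A white dotted mug with a handle, 82 x 114 mm, 91 mm high, standing on the worktop beyond and to the left of the press base. Origin near the centre of its underside. Leave it alone.

How it is judged:
By the outcome, as a careful person would: the job done as asked, in the order asked, and still so for the second after the job is handed in, with the robot touching nothing.
It also fails if it takes over 35 s, if anything falls off the work surface, if the arm or the gripper's body presses on something with over 40 N, if the wrist force passes 120 N, or if a joint passes its speed limit or range.

## Robot

A 6-joint arm with a two-finger parallel gripper is mounted at the origin on a cart in front of the work surface, level with it; the furniture and walls round the work are solid. World frame = base frame: x ahead of the robot, y to its left, z up, the work surface at z = 0. Lengths are in mm, angles in rad, forces in N, time in s.
With the tool pointing down it reaches from about 400 to 925 mm from the base axis. Payload 12.5 kg.
Tool frame: the origin (TCP) lies midway between the tips of the shut fingers; the grasp point (between the pads) lies 19 mm behind it; z points along the fingers, y is the line along which they close (so a half turn about z gives the same grasp; the last joint's range is limited). The gripper opens to 95 mm and grips with 3 to 60 N. Pads are 20 mm wide; open, the fingers measure 119 mm over their backs; the gripper's body (75 mm by 180 mm) begins 59 mm behind the grasp point.
Start: joints at [-1.367, 0.491, 1.559, -0, 1.092, -0.106], TCP at [190.566, -595.258, 214.661] pointing down, gripper open.
Joint ranges: [-3.1, 3.1], [-0.84, 2.19], [0.05, 2.79], [-1.13, 4.28], [0.06, 2.93], [-2.69, 2.69]. Speed limits (rad/s): [2.22, 2.22, 2.79, 3.14, 3.14, 3.14].

## Interface

Orientations are given as [roll, pitch, yaw] about the fixed x, y, z axes, in that order (R = Rz(yaw) Ry(pitch) Rx(roll)).
In Python, from cell import state, read_camera, camera_info, env gives the robot as it stands.
- The arm moves only by the tool move_arm, never from a script. Its argument "commands" is a list of rows, each a list of 3 entries, a list of its own where there are three numbers: the shift along the world's x, y, z in cm, then the turn, a rotation vector about the world's x, y, z in degrees, then the opening, from 0 (shut) to 1 (fully open). A call has 1 to 10 rows; each row shifts and turns the commanded pose from where the row before left it; what a row does not reach is not made up. A row lasts 1/10 s, in which the tool goes at most 50 mm and 8.59 degrees, less where a joint would pass 70% of its speed; a pose out of reach is approached as far as the arm can. A call with a gripper value outside its range is refused whole. The fingers move at their own pace and stop on an object; the grip force is fixed at half the most. Time passes only in rows, so rows that do not move let the fingers close. It gives the time, the measured TCP pose, the force, the opening and the grip force at its end, in the units of the state.
- state(): the state, without advancing time (a new reading comes with each control period).
- read_camera(name): name is "scene" or "top" or "wrist"; returns the picture (420x560x3 uint8, blue, green, red); there is no depth.
- camera_info(name): a dict with "K" (3x3 intrinsics, pixels), "k1" (the pictures are not rectified: a ray, as slopes to the right and down, at radius r is drawn at 1 + k1 r^2 times it, then the intrinsics apply), "cam_to_world" (4x4, takes a point from camera to world coordinates). Camera axes: x right, y down, z forward; pixel columns grow to the right and rows downward; lengths in mm; the calibration is good to about 2 mm. A picture is of the moment at which its call begins: read the wrist's pose just before it. camera_info takes no time and is no camera call; for the wrist camera it gives the pose at the moment of the call.
- env.job_done(): hands the job in; it is judged then, once.
The state is a dict: "t": time; "joints": joint angles; "qvel": joint speeds; "tau": joint torques, N m; "eef_pos": TCP position; "tcp_rot": TCP orientation; "ft_force": force on the tool from outside, world axes, zero at the start; "moment": the same for the moment, N m; "opening": opening from 0.0 (shut) to 1.0 (fully open); "grip_force": force on a finger pad.
Only numpy, scipy, OpenCV 4.12 (cv2) and the standard library are available. Lean on these libraries where they do the work, as an engineer would, in place of code of your own. Each camera call takes 0.05 s, during which the arm holds its last target. There are 200 camera calls.

## Working session

There is one attempt and no reset: what is moved stays moved. The work goes in short steps, Python scripts to look and compute and a tool call to move; the robot and the scene stay as the last step left them, time stands still between calls to the robot, and variables do not carry over. Pictures are saved under pics/ and viewed, at most 10 in all, crops included, and the job is handed in when it is done.

Besides the shell and the picture viewer there is one more tool, called in YAML: its name, and indented under it one key for each argument. move_arm: Moves the arm, as the interface text tells. Its arguments: {"type":"object","properties":{"commands":{"type":"array"}},"required":["commands"]}

```bash
mkdir -p pics
cat > h.py <<'E'
import numpy as np, cv2
from cell import state, read_camera, camera_info, env
def ray(ci,uv):
    K=np.array(ci["K"]);T=np.array(ci["cam_to_world"])
    p=cv2.undistortPoints(np.array(uv,float).reshape(-1,1,2),K,np.array([ci["k1"],0,0,0.])).reshape(-1,2)
    return T[:3,3],np.c_[p,np.ones(len(p))]@T[:3,:3].T
def onz(ci,uv,z):
    o,d=ray(ci,uv); return o+d*((z-o[2])/d[:,2])[:,None]
def proj(ci,P):
    T=np.linalg.inv(np.array(ci["cam_to_world"]))
    return cv2.projectPoints(np.array(P,float).reshape(-1,3),cv2.Rodrigues(T[:3,:3])[0],T[:3,3],np.array(ci["K"]),np.array([ci["k1"],0,0,0.]))[0].reshape(-1,2)
E
python3 - <<'E'
from h import *
for n in ["top","scene"]:
    cv2.imwrite(f"pics/{n}0.png",read_camera(n)); ci=camera_info(n); print(n,np.round(ci["cam_to_world"],2).tolist(),ci["k1"],ci["K"][0])
print(state()["t"],state()["tcp_rot"],np.round(camera_info("wrist")["cam_to_world"],2).tolist())
E
```

```text
top [[-0.03, -0.99, 0.12, 396.75], [-1.0, 0.03, 0.01, 88.63], [-0.01, -0.12, -0.99, 1295.02], [0.0, 0.0, 0.0, 1.0]] -0.13892258566070023 [492.14058127   0.         275.75598314]
scene [[-0.55, -0.4, 0.73, -289.07], [-0.83, 0.25, -0.49, 654.45], [0.01, -0.88, -0.47, 576.2], [0.0, 0.0, 0.0, 1.0]] -0.034579842059552404 [400.38058244   0.         282.92488264]
0.1 [-3.14059367e+00 -8.65923635e-05  3.09810924e-01] [[0.3, -0.91, -0.27, 268.05], [-0.95, -0.29, -0.09, -572.03], [-0.0, 0.29, -0.96, 384.7], [0.0, 0.0, 0.0, 1.0]]
```

View pics/top0.png

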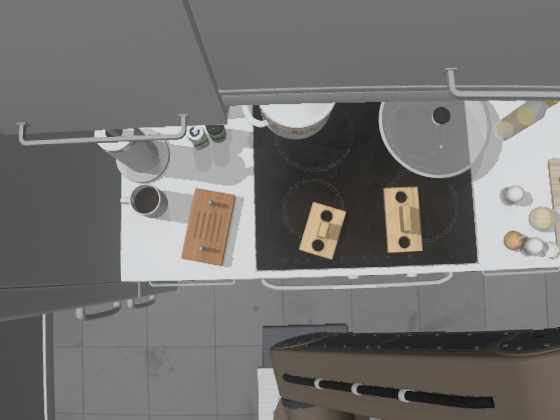

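View pics/scene0.png

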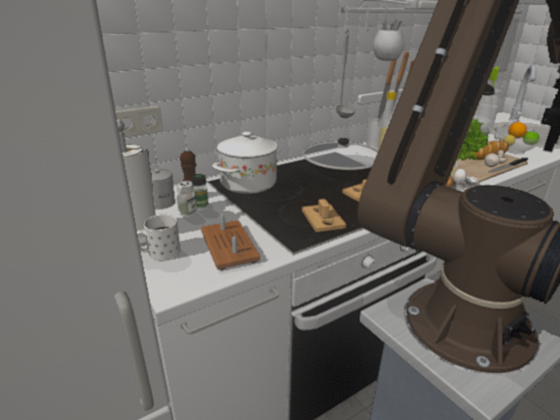

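The top view shows the long plate at about (403,219), with holes at (401,197) and (404,242). The short plate is at (323,231) and the base at (209,227), with posts near (211,203) and (202,248). The mug is at (146,200). The scene view agrees with this layout.

Run:
```python
from h import *
im=cv2.imread("pics/top0.png"); ci=camera_info("top")
hsv=cv2.cvtColor(im,cv2.COLOR_BGR2HSV)
def big(m,x0,x1,y0,y1):
    k=np.zeros_like(m);k[y0:y1,x0:x1]=m[y0:y1,x0:x1]
    c=max(cv2.findContours(k,cv2.RETR_EXTERNAL,cv2.CHAIN_APPROX_NONE)[0],key=cv2.contourArea)
    return c[:,0,:]
m=cv2.inRange(hsv,(5,60,60),(30,255,255))
for n,(x0,x1,z) in dict(long=(375,430,12),short=(290,350,12),base=(175,240,24)).items():
    c=big(m,x0,x1,180,275); P=onz(ci,c,z)[:,:2].astype(np.float32)
    print(n,"rect",cv2.minAreaRect(P), "px",cv2.minAreaRect(c))
print("holes long",onz(ci,[(401,197),(404,242)],12).round(1).tolist())
print("posts tops",onz(ci,[(211,203),(202,248)],69).round(1).tolist())
```

```text
long rect ((521.245849609375, -232.64120483398438), (174.468505859375, 96.74292755126953), 1.2099391222000122) px ((402.4974670410156, 218.96446228027344), (66.25975799560547, 36.193504333496094), 85.91438293457031)
short rect ((497.7551574707031, -19.58171844482422), (93.89867401123047, 134.36769104003906), 71.5645751953125) px ((322.2674560546875, 230.2822265625), (35.80262756347656, 51.21692657470703), 16.557069778442383)
base rect ((514.876220703125, 278.031494140625), (108.35160064697266, 186.57565307617188), 78.2506332397461) px ((207.98919677734375, 226.4840087890625), (41.28238296508789, 71.79425811767578), 11.0035400390625)
holes long [[579.7, -232.0, 12.0], [460.3, -233.3, 12.0]]
posts tops [[569.4, 263.3, 69.0], [456.5, 287.2, 69.0]]
```

move_arm:
  commands:
    - [[3.2, 3.6, 0], [0, 0, -1.65], 1]
    - [[3.2, 3.6, 0], [0, 0, -1.65], 1]
    - [[3.2, 3.6, 0], [0, 0, -1.65], 1]
    - [[3.2, 3.6, 0], [0, 0, -1.65], 1]
    - [[3.2, 3.6, 0], [0, 0, -1.65], 1]
    - [[3.2, 3.6, 0], [0, 0, -1.65], 1]
    - [[3.2, 3.6, 0], [0, 0, -1.65], 1]
    - [[3.2, 3.6, 0], [0, 0, -1.65], 1]
    - [[3.2, 3.6, 0], [0, 0, -1.65], 1]
    - [[3.2, 3.6, 0], [0, 0, -1.65], 1]

```text
t: 1.1
eef_pos: [511.5, -233.5, 214.5]
tcp_rot: [-3.142, 0.0, 0.021]
ft_force: [0.3, -1.5, 0.6]
opening: 1.004
grip_force: 0.0
```

move_arm:
  commands:
    - [[0, 0, 0], [0, 0, 0], 1]
    - [[0, 0, 0], [0, 0, 0], 1]

```text
t: 1.3
eef_pos: [510.9, -234.4, 214.3]
tcp_rot: [-3.141, 0.001, 0.024]
ft_force: [-0.3, 0.2, -0.6]
opening: 0.999
grip_force: 0.0
```

Run:
```python
from h import *
s=state();ci=camera_info("wrist");im=read_camera("wrist");cv2.imwrite("pics/w1.png",im)
print(s["t"],s["eef_pos"],s["tcp_rot"],s["ft_force"])
print(proj(ci,[[580,-231,12],[460,-233,12],[520,-232,57]]))
np.save("w1.npy",np.array([ci],dtype=object))
```

```text
1.3 [ 510.85315307 -234.35813887  214.28470407] [-3.14141563e+00  7.15504093e-04  2.44174857e-02] [-0.29767164  0.17302591 -0.60002004]
[[276.46025172 125.90403604]
 [275.99926049 220.81023379]
 [275.83970591 183.21532557]]
```

View pics/w1.png

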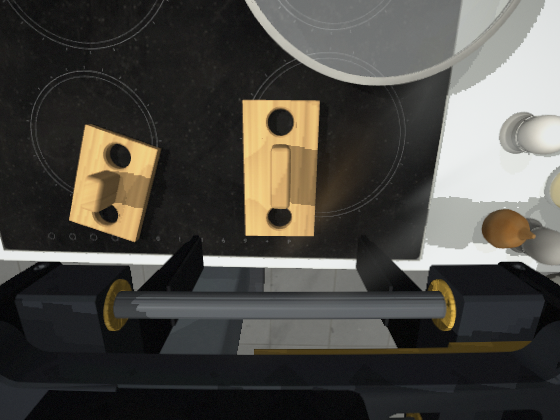

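The wrist view shows the long plate, with its outline from (243,100) to (319,236), holes at (280,122) and (279,217), and its handle top at about (281,177). The short plate is on the left. Next I measure the plate's corners and the far hole.

Run:
```python
from h import *
ci=np.load("w1.npy",allow_pickle=True)[0];im=cv2.imread("pics/w1.png")
hsv=cv2.cvtColor(im,cv2.COLOR_BGR2HSV)
m=cv2.inRange(hsv,(8,60,60),(30,255,255)); m[:,:225]=0;m[:,335:]=0;m[245:]=0
cs,h=cv2.findContours(m,cv2.RETR_CCOMP,cv2.CHAIN_APPROX_NONE)
for c,hh in zip(cs,h[0]):
    if cv2.contourArea(c)<150: continue
    for z in ([0,12] if hh[3]<0 else [12]):
        P=onz(ci,c[:,0,:],z)[:,:2].astype(np.float32)
        print("outer" if hh[3]<0 else "hole",z,cv2.minAreaRect(P),cv2.boundingRect(c), onz(ci,[cv2.minAreaRect(c)[0]],12).round(1))
print("handle top",onz(ci,[(272,145),(289,145),(290,208),(272,208)],57).round(1).tolist())
```

```text
outer 0 ((522.6661376953125, -248.61936950683594), (177.159912109375, 119.6949234008789), 0.8414154052734375) (242, 99, 93, 138) [[ 530.3 -246.4   12. ]]
outer 12 ((524.8373413085938, -248.1605682373047), (171.63507080078125, 115.9621810913086), 0.8414155840873718) (242, 99, 93, 138) [[ 530.3 -246.4   12. ]]
hole 12 ((465.2290344238281, -236.7904510498047), (24.700475692749023, 31.2242431640625), 1.3834279775619507) (267, 208, 25, 19) [[ 465.3 -236.8   12. ]]
hole 12 ((585.02978515625, -235.13156127929688), (30.7496395111084, 30.656280517578125), 46.8690071105957) (267, 108, 27, 29) [[ 585.2 -235.1   12. ]]
handle top [[561.6, -227.0, 57.0], [562.0, -245.2, 57.0], [491.7, -248.6, 57.0], [491.2, -228.3, 57.0]]
```

move_arm:
  commands:
    - [[1.4, -0.2, -2.0], [0, 0, -0.5], 1]
    - [[0, 0, -3.5], [0, 0, 0], 1]
    - [[0, 0, -3.5], [0, 0, 0], 1]
    - [[0, 0, -3.5], [0, 0, 0], 1]
    - [[0, 0, -2.5], [0, 0, 0], 1]
    - [[0, 0, -2.0], [0, 0, 0], 1]
    - [[0, 0, -1.3], [0, 0, 0], 1]
    - [[0, 0, -0.6], [0, 0, 0], 1]
    - [[0, 0, 0], [0, 0, 0], 1]
    - [[0, 0, 0], [0, 0, 0], 1]

```text
t: 2.35
eef_pos: [524.8, -237.7, 26.4]
tcp_rot: [3.141, -0.001, 0.013]
ft_force: [0.5, 0.1, 0.9]
opening: 1.0
grip_force: 0.0
```

move_arm:
  commands:
    - [[0, 0, 0], [0, 0, 0], 0]
    - [[0, 0, 0], [0, 0, 0], 0]
    - [[0, 0, 0], [0, 0, 0], 0]
    - [[0, 0, 0], [0, 0, 0], 0]
    - [[0, 0, 0], [0, 0, 0], 0]
    - [[0, 0, 0], [0, 0, 0], 0]
    - [[0, 0, 0], [0, 0, 0], 0]
    - [[0, 0, 0], [0, 0, 0], 0]
    - [[0, 0, 0], [0, 0, 0], 0]
    - [[0, 0, 0], [0, 0, 0], 0]

```text
t: 3.35
eef_pos: [524.5, -237.1, 25.6]
tcp_rot: [-3.141, 0.0, 0.013]
ft_force: [0.3, 1.6, 1.3]
opening: 0.23
grip_force: 30.0
```

move_arm:
  commands:
    - [[0, 0, 0.5], [0, 0, 0], 0]
    - [[0, 0, 1.0], [0, 0, 0], 0]
    - [[0, 0, 2.0], [0, 0, 0], 0]
    - [[0, 0, 2.5], [0, 0, 0], 0]
    - [[0, 0, 2.5], [0, 0, 0], 0]
    - [[0, 0, 2.5], [0, 0, 0], 0]
    - [[0, 0, 1.5], [0, 0, 0], 0]
    - [[0, 0, 0.5], [0, 0, 0], 0]
    - [[0, 0, 0], [0, 0, 0], 0]

```text
t: 4.25
eef_pos: [524.6, -237.3, 156.4]
tcp_rot: [3.141, -0.001, 0.013]
ft_force: [-0.1, -0.1, -4.0]
opening: 0.229
grip_force: 30.0
```

move_arm:
  commands:
    - [[-0.2, 1.5, 0], [0, 0, -1.3], 0]
    - [[-0.5, 3.0, 0], [0, 0, -1.3], 0]
    - [[-0.6, 4.0, 0], [0, 0, -1.3], 0]
    - [[-0.7, 4.3, 0], [0, 0, -1.3], 0]
    - [[-0.7, 4.5, 0], [0, 0, -1.3], 0]
    - [[-0.7, 4.5, 0], [0, 0, -1.3], 0]
    - [[-0.6, 4.5, 0], [0, 0, -1.3], 0]
    - [[-0.5, 4.3, 0], [0, 0, -1.3], 0]
    - [[-0.2, 3.0, 0], [0, 0, -1.3], 0]
    - [[0, 1.5, 0], [0, 0, -1.0], 0]

```text
t: 5.25
eef_pos: [476.5, 116.0, 154.8]
tcp_rot: [3.141, 0.002, -0.207]
ft_force: [-0.4, -0.4, -3.0]
opening: 0.229
grip_force: 30.0
```

move_arm:
  commands:
    - [[0, 0, 0], [0, 0, 0], 0]
    - [[0, 0, 0], [0, 0, 0], 0]
    - [[0, 0, 0], [0, 0, 0], 0]

```text
t: 5.55
eef_pos: [477.5, 113.0, 155.3]
tcp_rot: [3.141, 0.001, -0.209]
ft_force: [0.5, 0.3, -4.1]
opening: 0.229
grip_force: 30.0
```

Run:
```python
from h import *
s=state();ci=camera_info("wrist");im=read_camera("wrist");cv2.imwrite("pics/w2.png",im)
print(s["t"],s["eef_pos"],s["tcp_rot"],s["ft_force"],s["moment"])
np.save("w2.npy",np.array([ci,s],dtype=object))
```

```text
5.55 [477.45728447 112.9879287  155.27573531] [ 3.14114101e+00  7.59373304e-04 -2.08933160e-01] [ 0.49705101  0.30204719 -4.05345656] [ 0.00647748  0.00573402 -0.01263995]
```

View pics/w2.png

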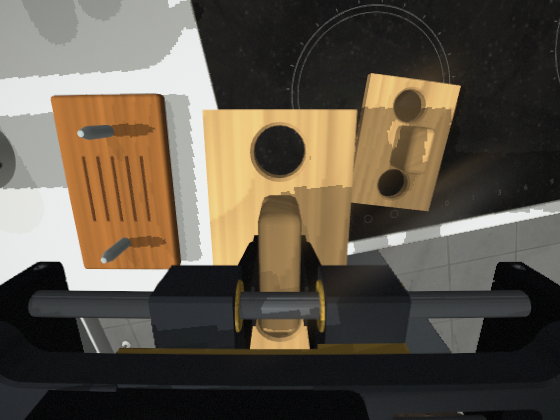

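The picture shows the base on the left, with post tips near (82,133) and (105,260). The held plate is in the middle, with its far hole at about (278,151), and it hangs level. I now compute the offset.

Run:
```python
from h import *
ci,s=np.load("w2.npy",allow_pickle=True);im=cv2.imread("pics/w2.png")
hsv=cv2.cvtColor(im,cv2.COLOR_BGR2HSV)
m=cv2.inRange(hsv,(8,60,60),(30,255,255)); m[:,:195]=0;m[:,345:]=0;m[186:]=0
cs,h=cv2.findContours(m,cv2.RETR_CCOMP,cv2.CHAIN_APPROX_NONE)
for c,hh in zip(cs,h[0]):
    if cv2.contourArea(c)<500 or hh[3]<0: continue
    P=onz(ci,c[:,0,:],141.7)[:,:2].astype(np.float32); print("hole",cv2.minEnclosingCircle(P),P.min(0),P.max(0),cv2.boundingRect(c))
# plate side edges
rows=range(115,184,4)
L=[];R=[]
w=cv2.inRange(hsv,(8,60,60),(30,255,255))
for r in rows:
    x=np.flatnonzero(w[r,196:362])+196; L.append((x.min(),r));R.append((x.max(),r))
for nm,E in (("L",L),("R",R)):
    P=onz(ci,E,141.7)[:,:2]; vx,vy,x0,y0=cv2.fitLine(P.astype(np.float32),cv2.DIST_HUBER,0,.01,.01).ravel(); print(nm,np.degrees(np.arctan(vy/vx)),x0,y0)
b=cv2.inRange(hsv,(3,90,40),(18,255,255)); b[:,195:]=0
b=cv2.morphologyEx(b,cv2.MORPH_CLOSE,np.ones((9,9)))
c=max(cv2.findContours(b,0,1)[0],key=cv2.contourArea)
print("base",cv2.minAreaRect(onz(ci,c[:,0,:],24)[:,:2].astype(np.float32)))
print("tips",onz(ci,[(82,133),(104,260)],69).round(1).tolist())
cv2.imwrite("pics/w2c.png",cv2.resize(im[85:280,40:190],None,fx=3,fy=3,interpolation=cv2.INTER_CUBIC))
```

```text
hole ((537.3728637695312, 98.98278045654297), 15.477704048156738) [521.95233  83.51435] [552.30023 114.4588 ] (254, 125, 51, 51)
L -12.03789 546.4872 142.51376
R -7.738939 527.7646 50.412796
base ((520.8948974609375, 270.4435119628906), (110.57179260253906, 184.21343994140625), 78.09168243408203)
tips [[578.5, 258.9, 69.0], [463.9, 283.9, 69.0]]
```

View pics/w2c.png

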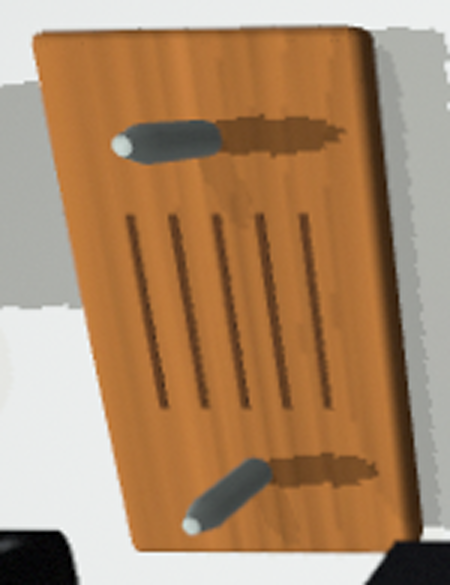

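Both tips are clear in the crop, at (80.7,133.7) and (104,260.3) in the full picture. Their midpoint is about (521,271) and the plate centre is about (479,111.5), so the shift is about +4.2, +16.0 cm.

move_arm:
  commands:
    - [[0.5, 1.5, 0], [0, 0, -0.2], 0]
    - [[0.7, 3.0, 0], [0, 0, 0], 0]
    - [[0.9, 3.5, 0], [0, 0, 0], 0]
    - [[0.9, 3.5, 0], [0, 0, 0], 0]
    - [[0.7, 3.0, -0.5], [0, 0, 0], 0]
    - [[0.5, 1.5, -1.0], [0, 0, 0], 0]
    - [[0, 0, -1.5], [0, 0, 0], 0]
    - [[0, 0, -1.0], [0, 0, 0], 0]
    - [[0, 0, 0], [0, 0, 0], 0]
    - [[0, 0, 0], [0, 0, 0], 0]

```text
t: 6.6
eef_pos: [519.8, 273.0, 115.7]
tcp_rot: [3.141, 0.0, -0.213]
ft_force: [0.7, 0.3, -2.4]
opening: 0.227
grip_force: 30.0
```

Run:
```python
from h import *
s=state();ci=camera_info("wrist");im=read_camera("wrist");cv2.imwrite("pics/w3.png",im)
sc=read_camera("scene");cs=camera_info("scene")
cv2.imwrite("pics/s3.png",cv2.resize(sc[190:290,170:290],None,fx=5,fy=5,interpolation=cv2.INTER_CUBIC))
print(s["t"],s["eef_pos"],s["tcp_rot"],s["ft_force"],s["moment"])
np.save("w3.npy",np.array([ci,s],dtype=object))
```

```text
6.6 [519.75209465 272.98922124 115.69469545] [ 3.14124622e+00  3.25024592e-04 -2.13012875e-01] [ 0.70264627  0.28194291 -2.43958498] [ 0.07765191 -0.03565667  0.00161835]
```

View pics/w3.png

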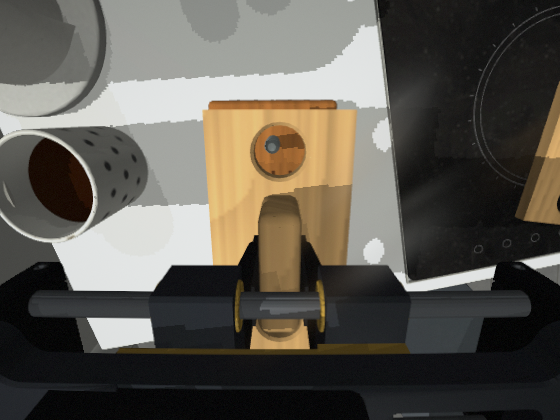

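View pics/s3.png

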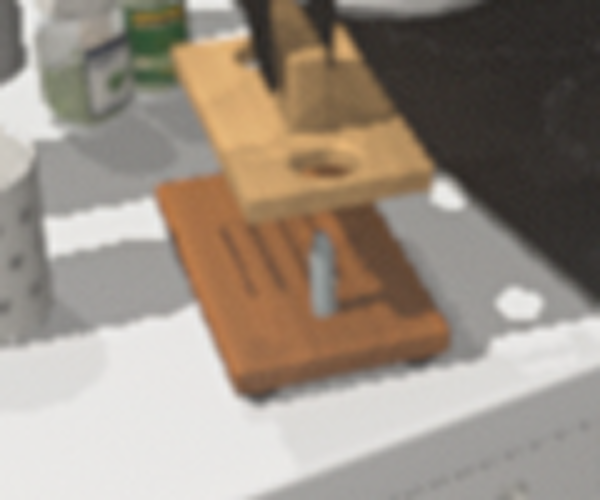

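The far post tip shows through the hole at about (271,146), against a hole centre of about (278,151), so it is slightly left and up. The scene crop shows the near hole above the near post.

Run:
```python
from h import *
ci,s=np.load("w3.npy",allow_pickle=True);im=cv2.imread("pics/w3.png")
zt=s["eef_pos"][2]-25.6+12
t=onz(ci,[(271,146)],69)[0];h=onz(ci,[(278.5,151)],zt)[0]
print(zt,"tip",t,"hole",h,"d",t-h)
# scene: near tip crop px (321,235), near hole centre (326,163)
cs=camera_info("scene")
t2=onz(cs,[(170+321/5,190+235/5)],69)[0];h2=onz(cs,[(170+326/5,190+163/5)],zt)[0]
print("near tip",t2,"hole",h2,"d",t2-h2)
```

```text
102.09469545176702 tip [580.18549098 264.36025935  69.        ] hole [579.23957869 259.07814602 102.09469545] d [  0.94591229   5.28211333 -33.09469545]
near tip [451.08293683 297.17224852  69.        ] hole [459.24998596 288.63326665 102.09469545] d [ -8.16704913   8.53898187 -33.09469545]
```

move_arm:
  commands:
    - [[-0.1, 0.3, 0], [0, 0, 0], 0]
    - [[0, 0.25, 0], [0, 0, 0], 0]
    - [[0, 0, -0.8], [0, 0, 0], 0]
    - [[0, 0, -0.6], [0, 0, 0], 0]
    - [[0, 0, -0.4], [0, 0, 0], 0]
    - [[0, 0, 0], [0, 0, 0], 0]
    - [[0, 0, 0], [0, 0, 0], 0]

```text
t: 7.4
eef_pos: [518.6, 279.2, 97.5]
tcp_rot: [3.141, 0.0, -0.212]
ft_force: [-1.1, 0.3, -3.3]
opening: 0.229
grip_force: 30.0
```

Run:
```python
from h import *
s=state();ci=camera_info("wrist");im=read_camera("wrist")
sc=read_camera("scene")
a=cv2.resize(im[105:195,220:340],(520,390),interpolation=cv2.INTER_CUBIC)
b=cv2.resize(sc[205:275,195:265],(280,280),interpolation=cv2.INTER_CUBIC)
o=np.zeros((390,800,3),np.uint8);o[:,:520]=a;o[:280,520:]=b;cv2.imwrite("pics/c4.png",o)
print(s["t"],s["eef_pos"],s["ft_force"],s["moment"])
np.save("w4.npy",np.array([ci,s],dtype=object))
```

```text
7.4 [518.56270205 279.22162392  97.4978295 ] [-1.13147775  0.26336706 -3.29676697] [ 0.04135363  0.01408236 -0.00827492]
```

View pics/c4.png

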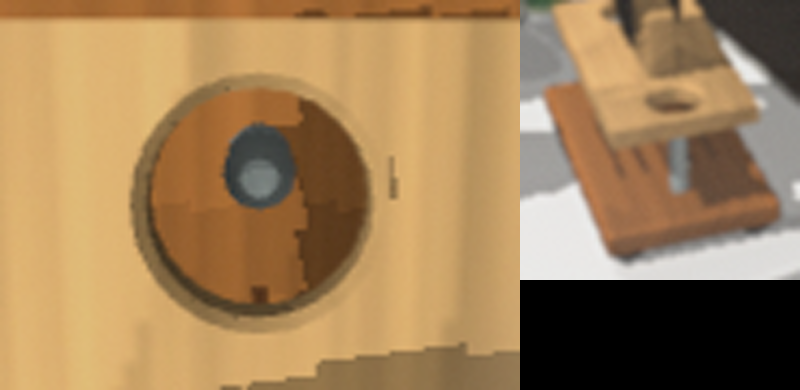

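The far post tip is at crop (259,180), inside the hole whose rim centre is about (251,203). The near hole is above the near post.

Run:
```python
from h import *
ci,s=np.load("w4.npy",allow_pickle=True)
zt=s["eef_pos"][2]-25.6+12
t=onz(ci,[(279.8,146.5)],69)[0];h=onz(ci,[(277.9,151.8)],zt)[0]
a=-.212;R=np.array([[np.cos(a),np.sin(a)],[-np.sin(a),np.cos(a)]])
print(zt,t,h,t-h,"plate frame",R@(t-h)[:2])
cs=camera_info("scene")
f=lambda x,y:(195+(x-520)/4,205+y/4)
h2=onz(cs,[f(674,100)],zt)[0];b2=onz(cs,[f(680,188)],24)[0];print("near hole",h2,"post foot",b2)
```

```text
83.89782950372825 [579.10621445 264.31888648  69.        ] [577.68453665 265.8338296   83.8978295 ] [  1.4216778   -1.51494312 -14.8978295 ] plate frame [ 1.70861691 -1.18188353]
near hole [458.44731433 294.49178353  83.8978295 ] post foot [453.71367966 295.88048547  24.        ]
```

Both posts are within about 2–5 mm of their hole centres, against 10 mm of play, so I lower the plate.

move_arm:
  commands:
    - [[0, 0, -0.4], [0, 0, 0], 0]
    - [[0, 0, -0.6], [0, 0, 0], 0]
    - [[0, 0, -0.6], [0, 0, 0], 0]
    - [[0, 0, -0.6], [0, 0, 0], 0]
    - [[0, 0, -0.6], [0, 0, 0], 0]
    - [[0, 0, -0.5], [0, 0, 0], 0]
    - [[0, 0, -0.4], [0, 0, 0], 0]
    - [[0, 0, -0.3], [0, 0, 0], 0]
    - [[0, 0, 0], [0, 0, 0], 0]
    - [[0, 0, 0], [0, 0, 0], 0]

```text
t: 8.5
eef_pos: [518.7, 279.3, 57.7]
tcp_rot: [-3.142, -0.0, -0.212]
ft_force: [0.1, 0.9, -4.1]
opening: 0.228
grip_force: 30.0
```

move_arm:
  commands:
    - [[0, 0, -0.2], [0, 0, 0], 0]
    - [[0, 0, -0.2], [0, 0, 0], 0]
    - [[0, 0, -0.1], [0, 0, 0], 0]
    - [[0, 0, -0.1], [0, 0, 0], 0]
    - [[0, 0, 0], [0, 0, 0], 0]
    - [[0, 0, 0], [0, 0, 0], 0]

```text
t: 9.1
eef_pos: [518.6, 279.2, 51.7]
tcp_rot: [3.141, 0.0, -0.212]
ft_force: [0.6, -0.2, -2.7]
opening: 0.231
grip_force: 30.0
```

No side forces. I continue down in 1 mm steps until contact.

move_arm:
  commands:
    - [[0, 0, -0.1], [0, 0, 0], 0]
    - [[0, 0, -0.1], [0, 0, 0], 0]
    - [[0, 0, 0], [0, 0, 0], 0]
    - [[0, 0, 0], [0, 0, 0], 0]

```text
t: 9.5
eef_pos: [518.6, 279.2, 49.6]
tcp_rot: [3.141, 0.0, -0.212]
ft_force: [-1.4, -0.1, -3.2]
opening: 0.229
grip_force: 30.0
```

move_arm:
  commands:
    - [[0, 0, -0.1], [0, 0, 0], 0]
    - [[0, 0, 0], [0, 0, 0], 0]
    - [[0, 0, 0], [0, 0, 0], 0]

```text
t: 9.8
eef_pos: [518.6, 279.2, 48.6]
tcp_rot: [3.141, 0.0, -0.212]
ft_force: [0.1, -0.1, -3.4]
opening: 0.231
grip_force: 30.0
```

move_arm:
  commands:
    - [[0, 0, -0.1], [0, 0, 0], 0]
    - [[0, 0, -0.1], [0, 0, 0], 0]
    - [[0, 0, 0], [0, 0, 0], 0]

```text
t: 10.1
eef_pos: [518.5, 279.2, 46.5]
tcp_rot: [3.141, 0.0, -0.212]
ft_force: [0.0, -0.5, -2.8]
opening: 0.231
grip_force: 30.0
```

move_arm:
  commands:
    - [[0, 0, -0.1], [0, 0, 0], 0]
    - [[0, 0, 0], [0, 0, 0], 0]

```text
t: 10.3
eef_pos: [518.5, 279.2, 45.5]
tcp_rot: [3.141, 0.0, -0.212]
ft_force: [-0.5, -0.6, -2.8]
opening: 0.233
grip_force: 30.0
```

move_arm:
  commands:
    - [[0, 0, -0.1], [0, 0, 0], 0]
    - [[0, 0, 0], [0, 0, 0], 0]

```text
t: 10.5
eef_pos: [518.5, 279.2, 44.5]
tcp_rot: [3.141, 0.0, -0.212]
ft_force: [-0.2, 0.9, -3.5]
opening: 0.228
grip_force: 30.0
```

move_arm:
  commands:
    - [[0, 0, -0.1], [0, 0, 0], 0]
    - [[0, 0, 0], [0, 0, 0], 0]

```text
t: 10.7
eef_pos: [518.6, 279.3, 43.9]
tcp_rot: [-3.142, -0.0, -0.212]
ft_force: [-1.5, 0.2, 1.7]
opening: 0.229
grip_force: 30.0
```

move_arm:
  commands:
    - [[0, 0, -0.1], [0, 0, 0], 0]
    - [[0, 0, 0], [0, 0, 0], 0]

```text
t: 10.9
eef_pos: [518.6, 279.3, 43.9]
tcp_rot: [-3.141, -0.001, -0.212]
ft_force: [-3.8, -2.8, 13.6]
opening: 0.227
grip_force: 30.0
```

Run:
```python
from h import *
s=state();im=read_camera("wrist");sc=read_camera("scene")
a=cv2.resize(im[95:185,220:340],(400,300),interpolation=cv2.INTER_CUBIC)
b=cv2.resize(sc[205:275,195:275],(400,350),interpolation=cv2.INTER_CUBIC)
o=np.zeros((350,800,3),np.uint8);o[:300,:400]=a;o[:,400:]=b;cv2.imwrite("pics/c5.png",o)
print(s["t"],s["eef_pos"],s["ft_force"],s["moment"])
```

```text
10.9 [518.64397903 279.2678953   43.91774533] [-3.83845229 -2.83992491 13.55303467] [-0.28617564  0.87144161  0.01318487]
```

View pics/c5.png

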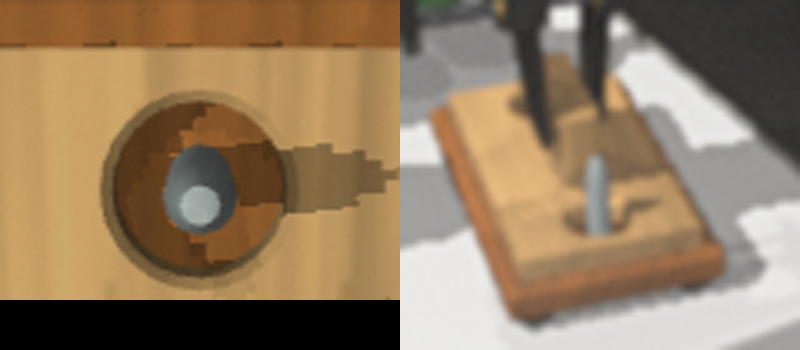

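The plate lies flat on the base with both posts through the holes, and the force shows contact (13.6 N). I take off the load, open the fingers, wait and retreat straight up.

move_arm:
  commands:
    - [[0, 0, 0.1], [0, 0, 0], 0]
    - [[0, 0, 0], [0, 0, 0], 0.5]
    - [[0, 0, 0], [0, 0, 0], 0.6]
    - [[0, 0, 0], [0, 0, 0], 0.6]
    - [[0, 0, 0], [0, 0, 0], 0.6]
    - [[0, 0, 0], [0, 0, 0], 0.6]
    - [[0, 0, 0], [0, 0, 0], 0.6]
    - [[0, 0, 0], [0, 0, 0], 0.6]

```text
t: 11.8
eef_pos: [518.6, 279.3, 43.7]
tcp_rot: [3.142, -0.0, -0.212]
ft_force: [-0.2, -0.0, 0.7]
opening: 0.598
grip_force: 0.0
```

move_arm:
  commands:
    - [[0, 0, 0.5], [0, 0, 0], 0.6]
    - [[0, 0, 1.5], [0, 0, 0], 0.6]
    - [[0, 0, 2.5], [0, 0, 0], 0.6]
    - [[0, 0, 3], [0, 0, 0], 0.6]
    - [[0, 0, 3], [0, 0, 0], 0.6]
    - [[0, 0, 2.5], [0, 0, 0], 0.6]
    - [[0, 0, 1.5], [0, 0, 0], 0.6]
    - [[0, 0, 0.5], [0, 0, 0], 0.6]
    - [[0, 0, 0], [0, 0, 0], 0.6]
    - [[0, 0, 0], [0, 0, 0], 0.6]

```text
t: 12.8
eef_pos: [518.2, 279.1, 192.9]
tcp_rot: [3.141, 0.001, -0.212]
ft_force: [-0.9, -0.0, -0.4]
opening: 0.603
grip_force: 0.0
```

Run:
```python
from h import *
s=state();sc=read_camera("scene");im=read_camera("wrist")
o=np.zeros((420,800,3),np.uint8);o[:,:500]=im[:,:500];o[:300,500:]=cv2.resize(sc[190:290,140:240],(300,300));cv2.imwrite("pics/c6.png",o)
print(s["t"],s["eef_pos"],s["opening"],s["ft_force"])
```

```text
12.8 [518.21967731 279.09761281 192.86695234] 0.6025410463888987 [-0.85723243 -0.00524375 -0.40394376]
```

View pics/c6.png

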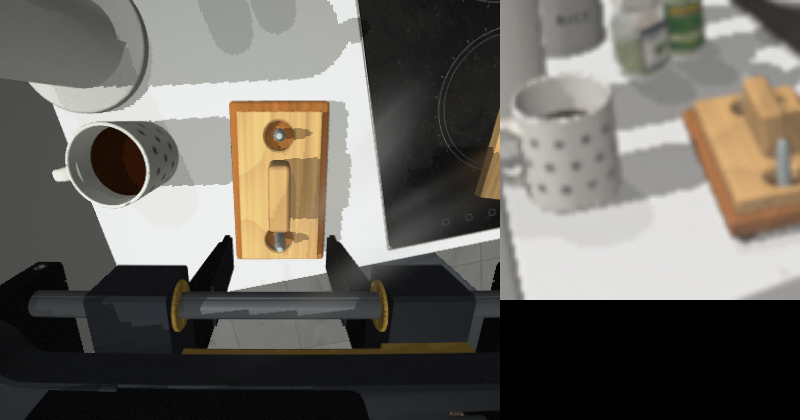

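The plate lies flat on the base with both posts through its holes, at (279,135) and (279,241). The mug is undisturbed and the gripper is clear.

```bash
python3 -c "
from cell import env
print(env.job_done())"
```

```text
the job is handed in; nothing more can be done
None
```

The long plate lies flat on the press base with both posts through its holes; it was released only after contact, the short plate and mug were left alone, and the job was handed in at about 13 s.

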